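# Refit the spacer and thrust washer on a carton conveyor's drive stub

### The arm

A 6-joint arm with a two-finger parallel gripper is mounted at the origin on the work surface. World frame = base frame: x ahead of the robot, y to its left, z up, the work surface at z = 0. Lengths are in m, angles in degrees, forces in N, time in s.
With the tool pointing down it reaches from about 0.4 to 0.825 m from the base axis. Payload 7 kg.
Tool frame: the origin (TCP) lies on the centre line of the jaws, within the pads' length; the fingertips stand 11 mm ahead of it and the grasp point (between the pads) lies 8 mm behind it; z points along the fingers, y is the line along which they close (so a half turn about z gives the same grasp; the last joint's range is limited). The gripper opens to 88 mm and grips with 3 to 60 N. Pads are 19 mm wide; open, the fingers measure 130 mm over their backs; the gripper's body (78 mm by 193 mm) begins 47 mm behind the grasp point.
Start: joints at [-57.004, 20.546, 0.682, 0, -70.136, -16.507], TCP at [0.192, -0.647, 0.238] pointing down, gripper open.
Joint ranges: [-176.03, 176.03], [-82.01, 121.73], [-58.28, 71.71], [-173.87, 95.51], [-174.79, -0.11], [-173.66, 173.66]. Speed limits (degrees/s): [136.94, 136.94, 172.46, 180, 180, 180].

### API

Orientations are given as [roll, pitch, yaw] about the fixed x, y, z axes, in that order (R = Rz(yaw) Ry(pitch) Rx(roll)).
In Python, from plant import r, capture, camera_model, job gives the robot as it stands.
- The arm moves only by the tool drive_tool, never from a script. Its argument "increments" is a list that holds one entry, the list of rows, each a list of 5 numbers: the gripper's target within -1 to 1 (fully open at 1, half-way at 0, shut at -1), then the shift along the tool's x, y, z scaled (see below), then the turn about the tool's z scaled (see below). In form: [[[gripper, tx, ty, tz, roll], ...]]. A call has 1 to 5 rows; each row is the pose to reach, as a shift and turn from the pose commanded when the call began, along the tool's axes at that moment, turning the shorter way round; what a row does not reach only later rows make up. The controller multiplies each number of a shift by 120 mm and each number of a turn by 360 degrees. A row lasts 1/8 s, in which the tool goes at most 62.5 mm and 10.7 degrees, less where a joint would pass 70% of its speed; a pose out of reach is approached as far as the arm can. A call with a number of a shift or a turn outside -1 to 1 is refused whole. A call with a gripper value outside its range is refused whole. The fingers move at their own pace and stop on an object; "squeeze" is the grip in N (left out, the last holds). Time passes only in rows, so rows that repeat a pose let the fingers close. It gives the time, the measured TCP pose, the force, the opening and the grip force at its end, in the units of the state.
- r.get_state(): the state, without advancing time (a new reading comes with each control period).
- capture(name): name is "scene" or "top" or "wrist"; returns the picture (400x640x3 uint8, red, green, blue); there is no depth.
- camera_model(name): a dict with "camera_matrix" (3x3 intrinsics, pixels), "k1" (the pictures are not rectified: a ray, as slopes to the right and down, at radius r is drawn at 1 + k1 r^2 times it, then the intrinsics apply), "rvec" (rotation vector, rad) and "tvec" (3), from world to camera coordinates, as OpenCV has them. Camera axes: x right, y down, z forward; pixel columns grow to the right and rows downward; lengths in m; the calibration is good to about 2 mm. A picture is of the moment at which its call begins: read the wrist's pose just before it. camera_model takes no time and is no camera call; for the wrist camera it gives the pose at the moment of the call.
- job.close_job(): hands the job in; it is judged then, once.
The state is a dict: "time_s": time; "joints": joint angles; "qd": joint speeds; "joint_torque": joint torques, N m; "tcp_pos": TCP position; "eef_rot": TCP orientation; "contact_force": force on the tool from outside, world axes, zero at the start; "moment": the same for the moment, N m; "gripper_width": finger opening in m; "gripper_force": force on a finger pad.
Only numpy, scipy, OpenCV 4.12 (cv2) and the standard library are available. Lean on these libraries where they do the work, as an engineer would, in place of code of your own. Each camera call takes 0.05 s, during which the arm holds its last target. There are 200 camera calls.

### The job

Rebuild the conveyor roller's drive stub on the packing bench: slide the blue spacer down the square shaft and press it gently until the bearing under it is fully home, then fit the brass washer fully down on the spacer, and last push the orange keeper all the way in over the washer and let go. The shaft's square may stand at any angle, so turn each ring lightly until it drops over the square and never force it; leave everything else on the bench where it is.

Things in the scene. Friction and masses are not known exactly. Their poses are not given: they have to be found in the camera images.
- hub: The drive stub, bolted to the bench: grey base plate 215 x 90 x 14 mm (50 mm behind to 165 mm ahead of the shaft along its x), blue conical pedestal, upright shaft. Origin: on the shaft's axis at bench level; z up; +x points to the keeper's side. A ring pressed on the stub, or fingers on stub or keeper, over 60 N: damage. Home, the spacer's underside is 62 mm above the bench, the washer's 88 mm.
- bearing_seat (a point): Top of the pedestal on the shaft's axis, 50 mm above the bench, same axes as the hub. The bearing, a steel ring 52 mm across and 12 mm high, is already on the shaft but stands 3 to 6 mm proud of this seat; pushed with about 5 N it slides down to a firm stop, its top then 62 mm above the bench, and stays.
- shoulder (a point): The shaft's shoulder, on its axis, 100 mm above the bench, axes of the hub. Below it the shaft is an 18 mm square with sharp corners, at any angle about the vertical; that angle is not reported (look or feel). Above it a round nose 15 mm across, tapering, up to 122 mm. A ring at a wrong angle stops on it; within 10 degrees of right it drops over. The shaft is sprung: it sinks 1 mm per 2.5 N past 4 N, 8 mm at most; it turns above 0.2 N m.
- keeper (a joint): How far the orange keeper is pushed in, m: 0 fully out, 0.07 fully in (hard stop). It slides level along the hub's -x to the shaft with about 3 N friction and stays where left. Its fork (two prongs 12 mm wide, 23 mm apart, 102 to 108 mm above the bench) passes 2 mm over a washer that is home and straddles the shaft; fully out, its prong tips are 66 mm from the shaft's axis.
- spacer: The blue plastic spacer: round outside, 44 mm diameter, 26 mm high, square bore 21 mm wide through it, about 0.08 kg. It lies flat on the bench. Origin: centre of its underside; z along the bore; x and y square to the bore's flats.
- washer: The brass thrust washer: round outside, 48 mm diameter, 12 mm thick, square bore 21 mm wide, about 0.13 kg. It lies flat on the bench. Origin: centre of its underside; z along the bore; x and y square to the bore's flats.
- keeper_tab (a point): Top centre of the keeper's upright orange tab, by which it is pushed: a plate 10 mm thick along the slide, 40 mm wide, rising from 108 to 134 mm above the bench, 134 mm from the shaft's axis when fully out. Same axes as the hub.
- old_washer: Bystander: worn dark steel washer, 54 mm across with a round 34 mm hole, 8 mm thick. Origin: centre of its underside. Leave it.
- spanner: Bystander: steel spanner lying on the bench. Leave it.
- marker: Bystander: red marker pen, 120 mm long, 18 mm thick, lying on the bench. Leave it.
- tape_roll: Bystander: brown roll of tape, 90 mm across, 48 mm high. Leave it.
- oil: Bystander: amber bottle, 56 mm across, 120 mm high. Leave it.
- grease: Bystander: green tin, 70 mm across, 60 mm high. Leave it.
There are look-alikes about, which are no part of the job. What is shaped like the hub but pink is not meant.

How it is judged:
By the outcome, as a careful person would: the job done as asked, in the order asked, and still so for the second after the job is handed in, with the robot touching nothing.
It also fails if it takes over 72 s, if anything falls off the work surface, if the arm or the gripper's body presses on something with over 40 N, if the wrist force passes 120 N, or if a joint passes its speed limit or range.

## Working session

There is one attempt and no reset: what is moved stays moved. The work goes in short steps, Python scripts to look and compute and a tool call to move; the robot and the scene stay as the last step left them, time stands still between calls to the robot, and variables do not carry over. Pictures are saved under pics/ and viewed, at most 10 in all, crops included, and the job is handed in when it is done.

Besides the shell and the picture viewer there is one more tool, called as a command line: name --argument value ..., lists and objects as JSON in quotes. drive_tool: Moves the arm, as the interface text tells. Its arguments: {"type":"object","properties":{"increments":{"type":"array"},"squeeze":{"type":"number"}},"required":["increments"]}

```bash
mkdir -p pics; ls; cat > h.py <<'E'
import numpy as np, cv2
from plant import r, capture, camera_model, job
def ray(m,uv):
    K=np.array(m["camera_matrix"],float);k=m["k1"]
    p=np.linalg.inv(K)@np.array([uv[0],uv[1],1.]);d=p[:2];s=d.copy()
    for _ in range(20): s=d/(1+k*(s@s))
    R=cv2.Rodrigues(np.array(m["rvec"],float))[0];t=np.array(m["tvec"],float).ravel()
    return -R.T@t, R.T@np.array([s[0],s[1],1.])
def onz(m,uv,z):
    o,d=ray(m,uv); return o+d*(z-o[2])/d[2]
def proj(m,P):
    R=cv2.Rodrigues(np.array(m["rvec"],float))[0];c=R@np.array(P,float)+np.array(m["tvec"],float).ravel()
    s=c[:2]/c[2];s=s*(1+m["k1"]*(s@s));return (np.array(m["camera_matrix"])@[s[0],s[1],1])[:2]
def save(n,im): cv2.imwrite(f"pics/{n}.png",im[:,:,::-1])
E
python3 - <<'E'
from h import *
for n in("scene","top"):
    im=capture(n);save(n,im);m=camera_model(n);np.save(n,im);print(n,m)
print(r.get_state())
E
```

```text
pics
scene {'camera_matrix': array([[370.26540013,   0.        , 316.61907534],
       [  0.        , 370.26540013, 200.06735494],
       [  0.        ,   0.        ,   1.        ]]), 'k1': -0.010867861851612974, 'rvec': array([ 1.52254324,  1.80246583, -0.94095902]), 'tvec': array([ 0.08228347, -0.13679732,  1.39168914])}
top {'camera_matrix': array([[494.56474921,   0.        , 325.81461972],
       [  0.        , 494.56474921, 196.03308928],
       [  0.        ,   0.        ,   1.        ]]), 'k1': -0.07494015877500859, 'rvec': array([ 2.1673525 , -2.12753123,  0.12703966]), 'tvec': array([-1.86369412e-04,  4.48928147e-01,  1.29997031e+00])}
{'time_s': 0.1, 'joints': array([-5.70047472e+01,  2.05878100e+01,  6.40097685e-01, -1.79380957e-02,
       -7.01356403e+01, -1.65078126e+01]), 'qd': array([-0.02066624, -0.0554841 ,  0.14796629, -0.00543515, -0.07060644,
       -0.07927395]), 'joint_torque': array([-2.48663673e-03, -5.84164381e+01,  2.93748665e+01,  7.01536149e+00,
        1.01639368e-02, -7.06188030e-05]), 'tcp_pos': array([ 0.19144151, -0.64685386,  0.23671849]), 'eef_rot': array([ 1.79915291e+02, -7.51769595e-03, -1.63518662e+02]), 'contact_force': array([-0.40998469, -0.31949555, -0.51409321]), 'moment': array([-0.00583283,  0.01122202, -0.00537353]), 'gripper_force': 0.0, 'gripper_width': 0.08784359072976448}
```

View pics/top.png

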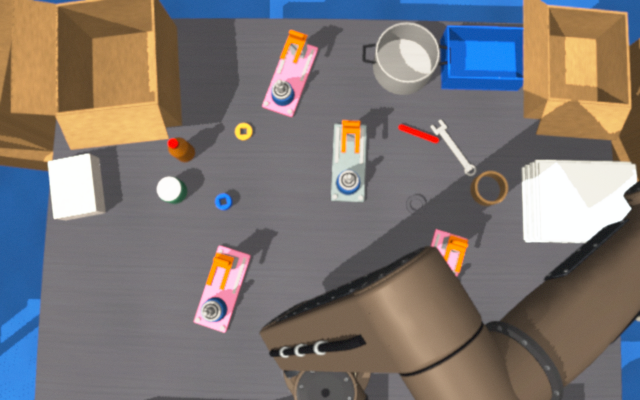

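View pics/scene.png

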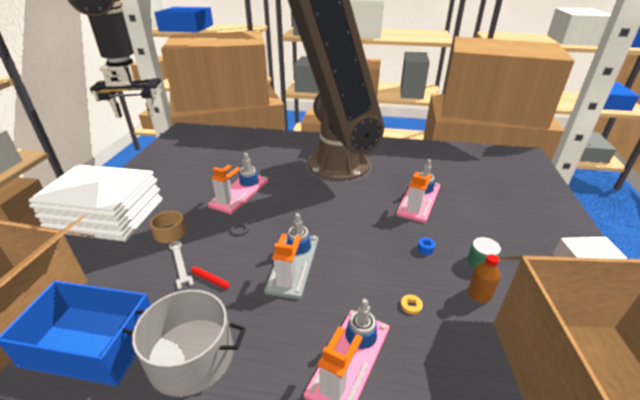

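The top view shows four stubs: three on pink plates at (283,92), (214,308) and (450,250), and one on a grey plate at (348,180). The grey one fits the description and the pink ones are look-alikes. The spacer is the blue ring at (223,202), the washer is the brass ring at (243,131), and the dark ring at (417,202) is the old washer.

```bash
python3 - <<'E'
from h import *
im=np.load("top.npy");m=camera_model("top")
hsv=cv2.cvtColor(im,cv2.COLOR_RGB2HSV)
def blob(lo,hi,box):
    x0,y0,x1,y1=box;k=np.zeros(im.shape[:2],np.uint8)
    k[y0:y1,x0:x1]=cv2.inRange(hsv,lo,hi)[y0:y1,x0:x1]
    c=max(cv2.findContours(k,cv2.RETR_EXTERNAL,cv2.CHAIN_APPROX_NONE)[0],key=cv2.contourArea);return c
for n,lo,hi,box,z in(("spacer",(100,120,60),(125,255,255),(205,185,245,220),.026),("washer",(18,100,80),(35,255,255),(228,115,260,148),.012),("plate",(60,8,120),(100,60,255),(325,110,375,210),.014),("keeper",(5,150,120),(18,255,255),(330,110,370,160),.13)):
    c=blob(lo,hi,box);e=cv2.minAreaRect(c);print(n,cv2.contourArea(c),e)
    print('  centre',onz(m,e[0],z).round(4)); 
    if n=="plate":
        P=[onz(m,p,z)[:2] for p in cv2.boxPoints(e)];print(np.round(P,4))
print(onz(m,(348,180),.122))
a=cv2.resize(im[100:220,200:380],None,fx=4.4,fy=4.4,interpolation=cv2.INTER_CUBIC);save("crop1",a)
E
```

```text
spacer 217.0 ((223.5, 201.0), (16.0, 17.0), 90.0)
  centre [0.4308 0.2849 0.026 ]
washer 228.5 ((243.2000274658203, 130.90000915527344), (16.994115829467773, 17.441329956054688), 63.43495178222656)
  centre [0.6302 0.2422 0.012 ]
plate 1472.5 ((348.3767395019531, 162.51321411132812), (33.57582092285156, 78.17994689941406), 2.009553909301758)
  centre [ 0.5448 -0.0518  0.014 ]
[[ 0.4375 -0.0039]
 [ 0.6563 -0.0076]
 [ 0.6545 -0.1008]
 [ 0.4359 -0.095 ]]
keeper 144.5 ((351.0, 131.5), (23.0, 18.0), 90.0)
  centre [ 0.6013 -0.0538  0.13  ]
[ 0.47823185 -0.04806797  0.122     ]
```

View pics/crop1.png

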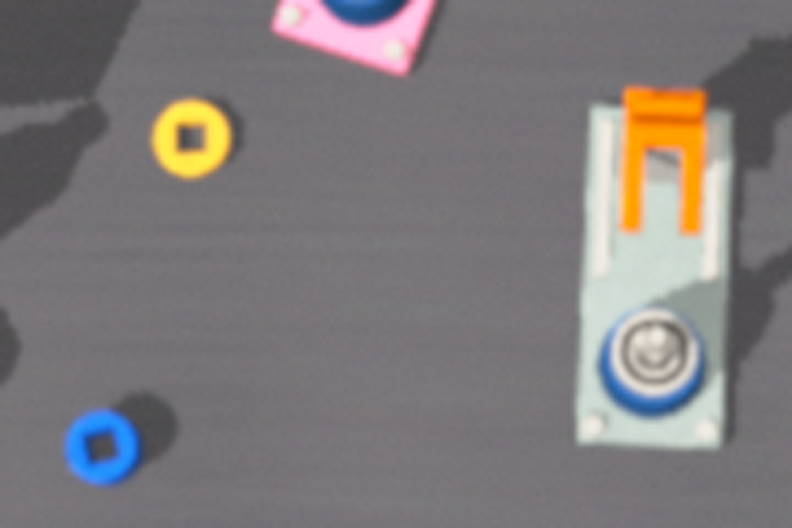

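The crop confirms the targets: the grey-plate stub with its orange keeper on the +x side, the blue square-bore spacer, and the brass square-bore washer. Next I'll work out where the wrist camera looks.

```bash
cat >> h.py <<'E'
from scipy.spatial.transform import Rotation as Ro
def tool():
    s=r.get_state();return np.array(s["tcp_pos"]),Ro.from_euler("xyz",s["eef_rot"],degrees=True).as_matrix()
def inc(target,yaw=None):
    "shift (fraction of 120mm) and turn (fraction of 360) to reach target; downward tool assumed from measured pose"
    p,R=tool();d=R.T@(np.array(target)-p)/.12
    y=r.get_state()["eef_rot"][2]
    t=0 if yaw is None else -((yaw-y+180)%360-180)/360
    return d.round(3),round(t,4)
E
python3 - <<'E'
from h import *
p,R=tool();m=camera_model("wrist");C=cv2.Rodrigues(m["rvec"])[0]
print(m["camera_matrix"],m["k1"]);print("cam in tool",R.T@(-C.T@np.ravel(m["tvec"])-p),"cam axes in tool\n",(R.T@C.T).round(3))
print(inc((.44,-.05,.30),-178.7),inc((.44,-.05,.30),1.3))
E
```

```text
[[360.42569793   0.         320.09195621]
 [  0.         360.42569793 199.83391318]
 [  0.           0.           1.        ]] -0.02760125395849483
cam in tool [ 0.06624191  0.00017761 -0.14871393] cam axes in tool
 [[-0.001 -0.969 -0.248]
 [ 1.    -0.001  0.   ]
 [-0.    -0.248  0.969]]
(array([-3.397,  4.183, -0.522]), np.float64(0.0422)) (array([-3.397,  4.183, -0.522]), np.float64(-0.4578))
```

drive_tool --increments '[[[1, -0.76, 0.81, -0.02, 0], [1, -0.76, 0.81, -0.02, 0], [1, -0.76, 0.81, -0.02, 0]]]'

```text
time_s: 0.48
tcp_pos: [0.2526, -0.5254, 0.2404]
eef_rot: [180.0, 0.0, -163.4]
contact_force: [-0.3, -1.0, 0.9]
gripper_width: 0.0875
gripper_force: 0.0
```

drive_tool --increments '[[[1, -0.76, 0.81, -0.02, 0], [1, -0.76, 0.81, -0.02, 0], [1, -0.76, 0.81, -0.02, 0]]]'

```text
time_s: 0.85
tcp_pos: [0.3125, -0.4068, 0.2427]
eef_rot: [-180.0, 0.0, -163.3]
contact_force: [0.3, -0.5, 0.4]
gripper_width: 0.0878
gripper_force: 0.0
```

drive_tool --increments '[[[1, -0.76, 0.81, -0.02, 0], [1, -0.76, 0.81, -0.02, 0], [1, -0.76, 0.81, -0.02, 0]]]'

```text
time_s: 1.23
tcp_pos: [0.3725, -0.2881, 0.245]
eef_rot: [-180.0, 0.0, -163.3]
contact_force: [1.0, -0.6, 1.0]
gripper_width: 0.0875
gripper_force: 0.0
```

drive_tool --increments '[[[1, -0.76, 0.81, -0.02, 0], [1, -0.76, 0.81, -0.02, 0], [1, -0.76, 0.81, -0.02, 0]]]'

```text
time_s: 1.6
tcp_pos: [0.4325, -0.1693, 0.2472]
eef_rot: [-180.0, 0.0, -163.3]
contact_force: [0.2, -0.3, 0.2]
gripper_width: 0.0876
gripper_force: 0.0
```

drive_tool --increments '[[[1, -0.76, 0.81, -0.02, 0.042], [1, -0.76, 0.81, -0.02, 0.042], [1, -0.76, 0.81, -0.02, 0.042], [1, -0.76, 0.81, -0.02, 0.042]]]'

```text
time_s: 2.1
tcp_pos: [0.4911, -0.0522, 0.2491]
eef_rot: [-180.0, -0.1, -178.6]
contact_force: [-0.3, -0.7, 0.1]
gripper_width: 0.0875
gripper_force: 0.0
```

```bash
python3 - <<'E'
from h import *
m=camera_model("wrist");im=capture("wrist");np.save("w1",im);import pickle;pickle.dump(m,open("w1.pk","wb"))
save("w1",im);print(tool()[0],proj(m,(.487,-.0505,.1)))
u,v=proj(m,(.487,-.0505,.1)).astype(int)
a=im[max(v-60,0):v+60,u-60:u+60];print(v-60,u-60);save("w1c",cv2.resize(a,None,fx=5,fy=5,interpolation=cv2.INTER_CUBIC))
E
```

```text
[ 0.49062648 -0.05279768  0.24909339] [322.02874914 184.03092878]
124 262
```

View pics/w1c.png

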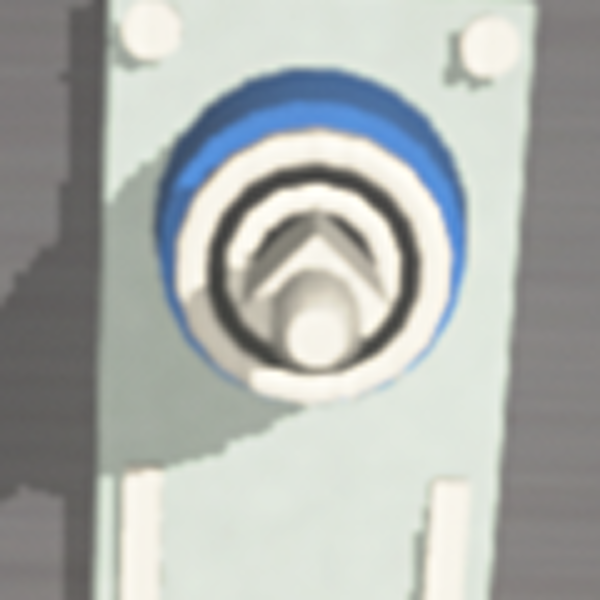

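The wrist crop shows the stub from above. The shoulder's corners are at about crop (318,235), (388,300) and (245,300), and the nose tip is at (318,335), so the square stands near 45° to the hub. I'll get numbers from rays.

```bash
python3 - <<'E'
from h import *;import pickle
m=pickle.load(open("w1.pk","rb"));im=np.load("w1.npy")
f=lambda c,z:onz(m,((c[0]+.5)/5-.5+262,(c[1]+.5)/5-.5+124),z)
t,rr,l=[f(c,.1) for c in((318,235),(388,300),(245,300))]
print("corners",t,rr,l,"mid",(rr+l)/2)
for a,b in((t,rr),(t,l),(l,rr)): d=b-a;print("dir",np.degrees(np.arctan2(d[1],d[0])),np.linalg.norm(d))
print("nose",f((315,338),.122))
# bearing outer ellipse -> centre ; blue pedestal
print("plate edges x:",f((108,100),.014),f((97,500),.014),f((530,100),.014),f((500,500),.014))
for z in(.062,.065,.067): print("bearing",z,f((315,265),z),"w",f((178,265),z)[1],f((452,265),z)[1],f((315,128),z)[0],f((315,403),z)[0])
hsv=cv2.cvtColor(im,cv2.COLOR_RGB2HSV);print(inc((.44,.285,.2)))
E
```

```text
corners [ 0.47548504 -0.04814136  0.1       ] [ 0.48627911 -0.03603592  0.1       ] [ 0.48686144 -0.06014218  0.1       ] mid [ 0.48657027 -0.04808905  0.1       ]
dir 48.277516280125454 0.016218929843390583
dir -46.5300439859758 0.016536082300492798
dir 91.38379226905644 0.02411328719303629
nose [ 0.48811241 -0.04856083  0.122     ]
plate edges x: [ 0.46224257 -0.09179674  0.014     ] [ 0.55114292 -0.09434266  0.014     ] [ 0.46008088 -0.00252613  0.014     ] [ 0.54896736 -0.00424181  0.014     ]
bearing 0.062 [ 0.48767946 -0.04786281  0.062     ] w -0.07378063391776764 -0.02194235339926686 0.46184311529672684 0.5146968986240559
bearing 0.065 [ 0.48711949 -0.04791348  0.065     ] w -0.0735997850825622 -0.022224570966120273 0.4615139440279609 0.5138955895637625
bearing 0.067 [ 0.48674618 -0.04794727  0.067     ] w -0.07347921919242524 -0.022412716010689216 0.4612944965154503 0.5133613835235669
(array([0.353, 2.825, 0.408]), 0)
```

drive_tool --increments '[[[1, 0.145, 0.943, 0, 0], [1, 0.145, 0.943, 0, 0]]]'

```text
time_s: 2.4
tcp_pos: [0.4703, 0.0599, 0.2496]
eef_rot: [-180.0, -0.0, -178.8]
contact_force: [0.4, -0.8, 0.5]
gripper_width: 0.0876
gripper_force: 0.0
```

drive_tool --increments '[[[1, 0.145, 0.943, 0.1, 0], [1, 0.145, 0.943, 0.1, 0]]]'

```text
time_s: 2.65
tcp_pos: [0.4504, 0.1736, 0.2377]
eef_rot: [180.0, 0.0, -178.7]
contact_force: [1.1, -0.6, -0.3]
gripper_width: 0.0877
gripper_force: 0.0
```

drive_tool --increments '[[[1, 0.145, 0.943, 0.3, 0], [1, 0.145, 0.943, 0.3, 0], [1, 0.145, 0.943, 0.3, 0]]]'

```text
time_s: 3.02
tcp_pos: [0.4302, 0.287, 0.2]
eef_rot: [-179.9, -0.1, -178.5]
contact_force: [-0.1, -1.1, -1.1]
gripper_width: 0.0878
gripper_force: 0.0
```

```bash
cat >> h.py <<'E'
def ring(im,m,lo,hi,h):
    hsv=cv2.cvtColor(im,cv2.COLOR_RGB2HSV);k=cv2.inRange(hsv,lo,hi)
    cs,hi_=cv2.findContours(k,cv2.RETR_CCOMP,cv2.CHAIN_APPROX_NONE)
    i=max((j for j in range(len(cs)) if hi_[0][j][3]<0),key=lambda j:cv2.contourArea(cs[j]))
    e=cv2.minEnclosingCircle(cs[i]);print("outer px",e,"area",cv2.contourArea(cs[i]))
    W=np.array([onz(m,p[0],h)[:2] for p in cs[i]]);c=cv2.minEnclosingCircle((W*1000).astype(np.float32));print("outer at top plane",c,'bbox',W.min(0),W.max(0))
    hs=[cs[j] for j in range(len(cs)) if hi_[0][j][3]==i]
    if hs:
        q=max(hs,key=cv2.contourArea);Q=np.array([onz(m,p[0],h)[:2]*1000 for p in q]).astype(np.float32)
        print("bore",cv2.minAreaRect(Q))
    return e
E
python3 - <<'E'
from h import *
m=camera_model("wrist");im=capture("wrist")
e=ring(im,m,(100,130,50),(125,255,255),.026);u,v=map(int,e[0]);print(tool()[0])
save("w2c",cv2.resize(im[max(v-50,0):v+50,max(u-60,0):u+60],None,fx=5,fy=5,interpolation=cv2.INTER_CUBIC))
E
```

```text
outer px ((322.9674987792969, 180.6066436767578), 24.934974670410156) area 1801.5
outer at top plane ((428.3247375488281, 289.2153015136719), 23.112472534179688) bbox [0.40544204 0.26847577] [0.45113017 0.31157138]
bore ((427.4840393066406, 289.84686279296875), (16.881717681884766, 20.488725662231445), 15.764184951782227)
[0.43052898 0.28578053 0.20067503]
```

View pics/w2c.png

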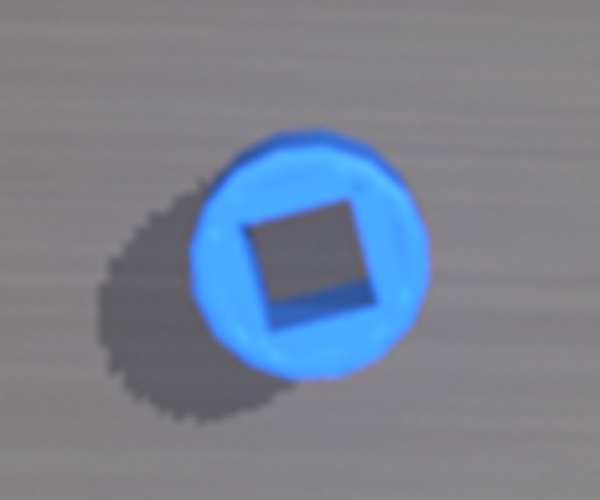

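The wrist crop shows the spacer with its bore corners at crop (245,228), (350,200), (376,300) and (270,330). That puts the bore at about 16° and the centre near (0.429, 0.290). The shaft is at about 46°, so I'll grasp 30° back from the final yaw.

drive_tool --increments '[[[1, 0.011, 0.025, 0.3, 0.083], [1, 0.011, 0.025, 0.6, 0.083], [1, 0.011, 0.025, 0.85, 0.083], [1, 0.011, 0.025, 1, 0.083]]]'

```text
time_s: 3.58
tcp_pos: [0.431, 0.2858, 0.0807]
eef_rot: [-180.0, -0.2, 151.5]
contact_force: [-0.3, 0.6, -0.1]
gripper_width: 0.0876
gripper_force: 0.0
```

drive_tool --increments '[[[1, 0, 0, 0.3, 0], [1, 0, 0, 0.54, 0], [1, 0, 0, 0.54, 0]]]'

```text
time_s: 3.95
tcp_pos: [0.4301, 0.2856, 0.0156]
eef_rot: [-179.8, -0.2, 151.5]
contact_force: [-0.1, -0.6, 0.1]
gripper_width: 0.0875
gripper_force: 0.0
```

drive_tool --increments '[[[-1, 0, 0, 0, 0], [-1, 0, 0, 0, 0], [-1, 0, 0, 0, 0], [-1, 0, 0, 0, 0], [-1, 0, 0, 0, 0]]]' --squeeze 25

```text
time_s: 4.58
tcp_pos: [0.4302, 0.2888, 0.017]
eef_rot: [180.0, -0.2, 151.6]
contact_force: [-1.2, 0.9, 3.0]
gripper_width: 0.0431
gripper_force: 25.4
```

drive_tool --increments '[[[-1, 0, 0, -0.3, 0], [-1, 0, 0, -0.7, 0], [-1, 0, 0, -1, 0]]]'

```text
time_s: 4.95
tcp_pos: [0.4306, 0.2886, 0.1385]
eef_rot: [179.9, -0.2, 151.6]
contact_force: [1.0, 1.6, -0.9]
gripper_width: 0.0434
gripper_force: 25.0
```

drive_tool --increments '[[[-1, -0.58, -0.745, -0.15, 0], [-1, -0.58, -0.745, -0.15, 0], [-1, -0.58, -0.745, -0.15, 0]]]'

```text
time_s: 5.32
tcp_pos: [0.4492, 0.174, 0.1551]
eef_rot: [179.9, -0.2, 151.4]
contact_force: [0.4, 0.3, -0.2]
gripper_width: 0.0437
gripper_force: 25.0
```

drive_tool --increments '[[[-1, -0.58, -0.745, -0.1, 0], [-1, -0.58, -0.745, -0.1, 0], [-1, -0.58, -0.745, -0.1, 0]]]'

```text
time_s: 5.7
tcp_pos: [0.4681, 0.0628, 0.1663]
eef_rot: [180.0, -0.2, 151.4]
contact_force: [0.1, -0.3, 0.1]
gripper_width: 0.0433
gripper_force: 25.0
```

drive_tool --increments '[[[-1, -0.58, -0.745, 0, -0.083], [-1, -0.58, -0.745, 0, -0.083], [-1, -0.58, -0.745, 0, -0.083], [-1, -0.58, -0.745, 0, -0.083]]]'

```text
time_s: 6.2
tcp_pos: [0.4868, -0.0467, 0.1655]
eef_rot: [179.9, -0.2, -178.6]
contact_force: [-0.4, 0.6, -0.7]
gripper_width: 0.0432
gripper_force: 25.0
```

```bash
python3 - <<'E'
from h import *
m=camera_model("wrist");im=capture("wrist");p,R=tool();s=r.get_state();print(p,s["eef_rot"],s["contact_force"])
e=ring(im,m,(100,130,50),(125,255,255),p[2]+.010);u,v=map(int,e[0])
save("w3c",cv2.resize(im[max(v-60,0):v+60,max(u-80,0):u+80],None,fx=5,fy=5,interpolation=cv2.INTER_CUBIC))
E
```

```text
[ 0.48681178 -0.04623025  0.16555202] [ 179.87832652   -0.19058633 -178.67379809] [-0.01723706 -0.30579405 -1.22298452]
outer px ((320.0, 254.0), 50.09001922607422) area 3412.0
outer at top plane ((478.8625793457031, -46.732093811035156), 20.78590202331543) bbox [ 0.45816407 -0.06741223] [ 0.48139221 -0.02597921]
```

View pics/w3c.png

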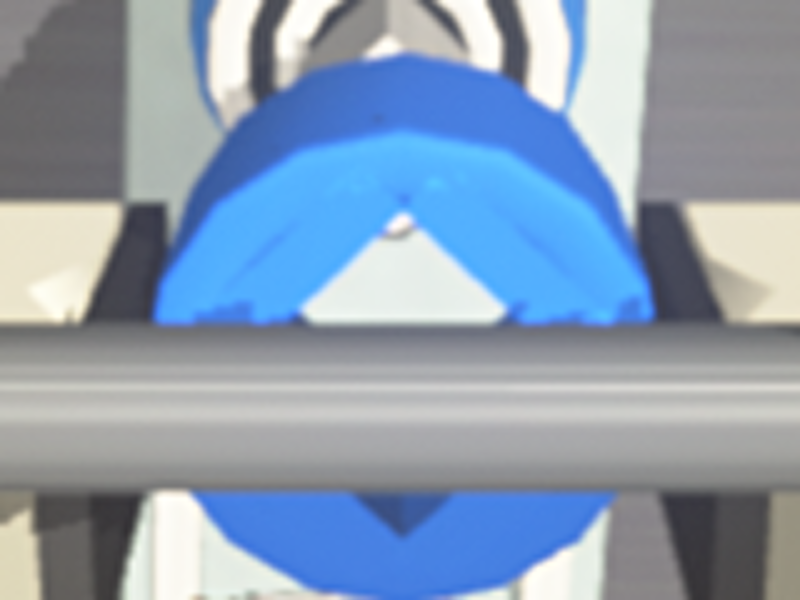

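The crop shows the spacer held level, with its bore corners at crop (402,208) near and (402,537) far, so the square is at about 45° as intended. I'll compare the bore centre with the shaft axis.

```bash
python3 - <<'E'
from h import *
m=camera_model("wrist");p,R=tool()
f=lambda c,z:onz(m,((c[0]+.5)/5-.5+240,(c[1]+.5)/5-.5+194),z)
z=p[2]+.0105
a,b=f((402,208),z),f((402,537),z);print(a,b,(a+b)/2,np.linalg.norm(a-b))
l,q=f((298,315),z),f((510,315),z);print(l,q,np.degrees(np.arctan2(*(l-a)[[1,0]])),np.degrees(np.arctan2(*(q-a)[[1,0]])))
print("shaft corner",f((388,42),.1),"nose",p)
E
```

```text
[ 0.47076876 -0.04642668  0.17605202] [ 0.50053427 -0.04577238  0.17605202] [ 0.48565152 -0.04609953  0.17605202] 0.02977269275184365
[ 0.48030073 -0.05480702  0.17605202] [ 0.47993191 -0.03730239  0.17605202] -41.32138549387482 44.878245999706955
shaft corner [ 0.47654614 -0.04786756  0.1       ] nose [ 0.48681178 -0.04623025  0.16555202]
```

drive_tool --increments '[[[-1, -0.018, -0.016, 0, 0], [-1, -0.018, -0.016, 0.2, 0], [-1, -0.018, -0.016, 0.36, 0], [-1, -0.018, -0.016, 0.36, 0]]]'

```text
time_s: 6.75
tcp_pos: [0.488, -0.0481, 0.1216]
eef_rot: [179.9, -0.3, -178.6]
contact_force: [-1.2, -0.2, 0.0]
gripper_width: 0.0434
gripper_force: 25.0
```

drive_tool --increments '[[[-1, 0, 0, 0.02, 0], [-1, 0, 0, 0.04, 0], [-1, 0, 0, 0.06, 0], [-1, 0, 0, 0.08, 0], [-1, 0, 0, 0.08, 0]]]'

```text
time_s: 7.38
tcp_pos: [0.4887, -0.0488, 0.113]
eef_rot: [179.9, -0.2, -178.5]
contact_force: [-0.8, -0.3, -0.7]
gripper_width: 0.043
gripper_force: 25.0
```

drive_tool --increments '[[[-1, 0, 0, 0.03, 0], [-1, 0, 0, 0.06, 0], [-1, 0, 0, 0.09, 0], [-1, 0, 0, 0.12, 0], [-1, 0, 0, 0.12, 0]]]'

```text
time_s: 8.0
tcp_pos: [0.4885, -0.0487, 0.0983]
eef_rot: [179.9, -0.2, -178.5]
contact_force: [-0.4, 0.0, -0.8]
gripper_width: 0.0434
gripper_force: 25.0
```

drive_tool --increments '[[[-1, 0, 0, 0.03, 0], [-1, 0, 0, 0.06, 0], [-1, 0, 0, 0.09, 0], [-1, 0, 0, 0.11, 0], [-1, 0, 0, 0.11, 0]]]'

```text
time_s: 8.62
tcp_pos: [0.4886, -0.0486, 0.0853]
eef_rot: [179.9, -0.2, -178.5]
contact_force: [0.2, -0.7, -0.4]
gripper_width: 0.0428
gripper_force: 25.0
```

drive_tool --increments '[[[-1, 0, 0, 0.01, 0], [-1, 0, 0, 0.02, 0], [-1, 0, 0, 0.03, 0], [-1, 0, 0, 0.03, 0]]]'

```text
time_s: 9.12
tcp_pos: [0.4889, -0.0486, 0.082]
eef_rot: [179.9, -0.1, -178.5]
contact_force: [-1.0, -0.5, 2.3]
gripper_width: 0.0432
gripper_force: 25.0
```

drive_tool --increments '[[[-1, 0, 0, 0.01, 0], [-1, 0, 0, 0.02, 0], [-1, 0, 0, 0.02, 0]]]'

```text
time_s: 9.5
tcp_pos: [0.4889, -0.0486, 0.0794]
eef_rot: [179.9, -0.2, -178.5]
contact_force: [0.1, 0.0, 2.2]
gripper_width: 0.0434
gripper_force: 25.0
```

drive_tool --increments '[[[-1, 0, 0, 0.01, 0], [-1, 0, 0, 0.01, 0]]]'

```text
time_s: 9.75
tcp_pos: [0.4889, -0.0486, 0.0788]
eef_rot: [179.9, -0.1, -178.5]
contact_force: [-2.9, 1.1, 9.1]
gripper_width: 0.043
gripper_force: 25.0
```

drive_tool --increments '[[[-1, 0, 0, 0.008, 0], [-1, 0, 0, 0.008, 0]]]'

```text
time_s: 10.0
tcp_pos: [0.489, -0.0486, 0.0787]
eef_rot: [179.9, -0.1, -178.5]
contact_force: [-4.9, 2.2, 18.8]
gripper_width: 0.0434
gripper_force: 25.0
```

drive_tool --increments '[[[-1, 0, 0, 0.006, 0], [-1, 0, 0, 0.006, 0]]]'

```text
time_s: 10.25
tcp_pos: [0.4891, -0.0486, 0.0786]
eef_rot: [179.9, -0.1, -178.5]
contact_force: [-9.2, 2.6, 26.3]
gripper_width: 0.043
gripper_force: 25.0
```

drive_tool --increments '[[[-1, 0, 0, -0.02, 0], [0.4, 0, 0, -0.02, 0], [0.4, 0, 0, -0.02, 0], [0.4, 0, 0, -0.02, 0], [0.4, 0, 0, -0.02, 0]]]'

```text
time_s: 10.88
tcp_pos: [0.4887, -0.0486, 0.0788]
eef_rot: [179.9, -0.2, -178.5]
contact_force: [-0.1, -0.3, 0.4]
gripper_width: 0.0614
gripper_force: 0.0
```

drive_tool --increments '[[[0.4, 0, 0, -0.2, 0], [0.4, 0, 0, -0.6, 0], [1, 0, 0, -1, 0], [1, 0, 0, -1, 0]]]'

```text
time_s: 11.38
tcp_pos: [0.4913, -0.0485, 0.2028]
eef_rot: [179.8, 0.3, -178.5]
contact_force: [-0.5, 0.5, 0.1]
gripper_width: 0.076
gripper_force: 0.0
```

```bash
python3 - <<'E'
from h import *
m=camera_model("wrist");im=capture("wrist");p,R=tool();print(p)
for h in(.088,):
  e=ring(im,m,(100,130,50),(125,255,255),h)
hub=(.488,-.048)
u,v=proj(m,(*hub,.09)).astype(int)
save("w4c",cv2.resize(im[max(v-60,0):v+60,u-70:u+70],None,fx=5,fy=5,interpolation=cv2.INTER_CUBIC));print(u-70,max(v-60,0))
print(inc((.63,.243,.18)),inc((.63,.243,.18),-178.6))
E
```

```text
[ 0.48995221 -0.04855506  0.20060189]
outer px ((320.56976318359375, 191.3372039794922), 30.54661750793457) area 2537.0
outer at top plane ((486.3872985839844, -47.71467208862305), 23.029136657714844) bbox [ 0.46346656 -0.06983514] [ 0.50821892 -0.02473433]
bore ((490.581298828125, -48.39533615112305), (25.215234756469727, 24.95941162109375), 46.017601013183594)
250 134
(array([-1.229,  2.398,  0.18 ]), 0) (array([-1.229,  2.398,  0.18 ]), np.float64(0.0002))
```

View pics/w4c.png

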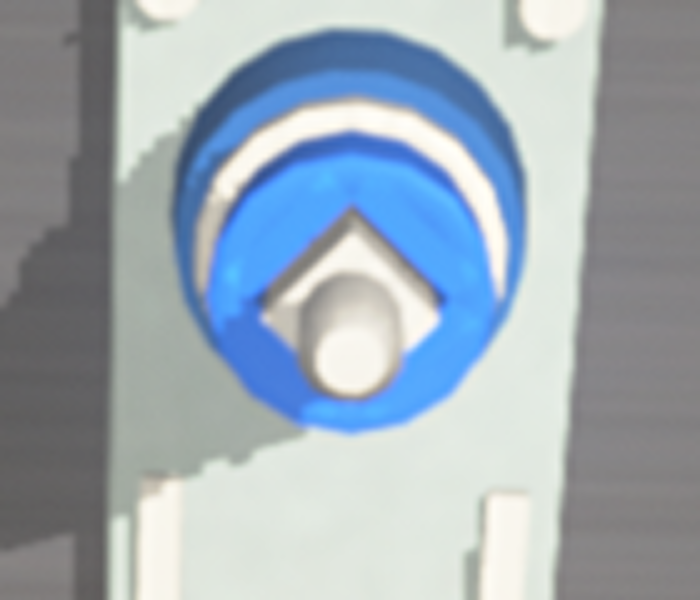

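The crop shows the spacer seated over the square with the shoulder standing proud inside its bore, and the bearing under it. Next is the washer.

drive_tool --increments '[[[1, -0.41, 0.8, 0, 0], [1, -0.41, 0.8, 0, 0]]]'

```text
time_s: 11.68
tcp_pos: [0.5358, 0.0495, 0.198]
eef_rot: [179.9, -0.2, -178.6]
contact_force: [0.4, -0.7, -0.8]
gripper_width: 0.0872
gripper_force: 0.0
```

drive_tool --increments '[[[1, -0.41, 0.8, 0, 0], [1, -0.41, 0.8, 0, 0]]]'

```text
time_s: 11.92
tcp_pos: [0.5826, 0.1476, 0.1973]
eef_rot: [179.9, -0.3, -178.5]
contact_force: [0.5, -0.3, 0.2]
gripper_width: 0.088
gripper_force: 0.0
```

drive_tool --increments '[[[1, -0.41, 0.8, 0.18, 0], [1, -0.41, 0.8, 0.18, 0], [1, -0.41, 0.8, 0.18, 0], [1, -0.41, 0.8, 0.18, 0]]]'

```text
time_s: 12.42
tcp_pos: [0.6283, 0.2426, 0.1757]
eef_rot: [180.0, -0.3, -178.5]
contact_force: [0.6, -0.3, 0.3]
gripper_width: 0.0876
gripper_force: 0.0
```

```bash
python3 - <<'E'
from h import *
m=camera_model("wrist");im=capture("wrist");p,R=tool();print(p,r.get_state()["joints"].round(1))
e=ring(im,m,(18,90,70),(35,255,255),.012)
u,v=map(int,e[0])
save("w5c",cv2.resize(im[max(v-50,0):v+50,u-60:u+60],None,fx=5,fy=5,interpolation=cv2.INTER_CUBIC));print(u-60,max(v-50,0))
E
```

```text
[0.62846863 0.24220068 0.17656993] [  37.5   22.8   -3.9   -0.2  -63.4 -125.9]
outer px ((462.0, 323.5), 177.20408630371094) area 3784.5
outer at top plane ((772.2019653320312, 390.68206787109375), 178.8530731201172) bbox [0.75185742 0.21188351] [0.77661424 0.56948056]
402 273
```

View pics/w5c.png

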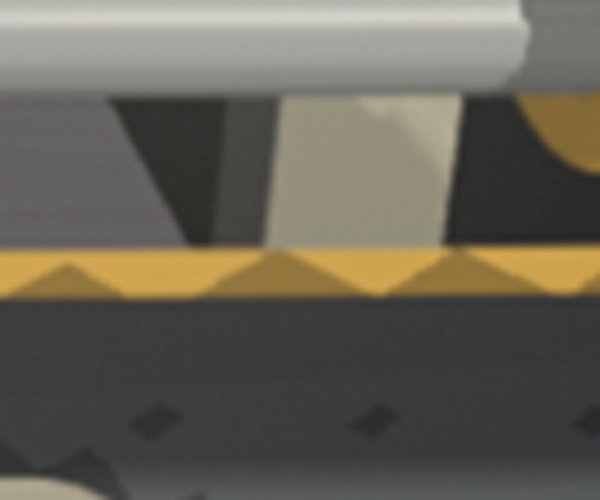

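The yellow mask caught the gripper's own parts (bar at crop rows 250-295), not the washer. I'll restrict the mask to the expected place and use numbers only.

```bash
python3 - <<'E'
from h import *
m=camera_model("wrist");im=capture("wrist")
u,v=proj(m,(.63,.243,.012)).astype(int);print(u,v)
k=np.zeros_like(im);k[v-50:v+50,u-50:u+50]=im[v-50:v+50,u-50:u+50]
e=ring(k,m,(18,90,70),(35,255,255),.012)
hsv=cv2.cvtColor(k,cv2.COLOR_RGB2HSV);b=cv2.inRange(hsv,(18,90,130),(35,255,255))
cs,hh=cv2.findContours(b,cv2.RETR_CCOMP,cv2.CHAIN_APPROX_NONE)
q=max((cs[j] for j in range(len(cs)) if hh[0][j][3]>=0),key=cv2.contourArea)
for ep in(3,4,5): 
    a=cv2.approxPolyDP(q,ep,True)[:,0];print(a.tolist())
print([onz(m,x,.012)[:2].round(4).tolist() for x in cv2.boxPoints(cv2.minAreaRect(q))],cv2.minAreaRect(q))
save("w6c",cv2.resize(im[v-50:v+50,u-60:u+60],None,fx=5,fy=5,interpolation=cv2.INTER_CUBIC))
E
```

```text
320 187
outer px ((323.32659912109375, 185.63294982910156), 26.88518714904785) area 2171.5
outer at top plane ((628.7984619140625, 245.378173828125), 24.252765655517578) bbox [0.60469492 0.22207567] [0.65289115 0.269323  ]
bore ((629.3683471679688, 245.26646423339844), (20.888500213623047, 21.429006576538086), 1.3953473567962646)
[[311, 177], [334, 175], [335, 196], [313, 196]]
[[311, 177], [334, 175], [335, 196], [313, 196]]
[[311, 177], [334, 175], [335, 196], [313, 196]]
[[0.6401, 0.2348], [0.6192, 0.2344], [0.6187, 0.2555], [0.6395, 0.2563]] ((323.0, 186.5), (24.0, 23.0), 0.0)
```

View pics/w6c.png

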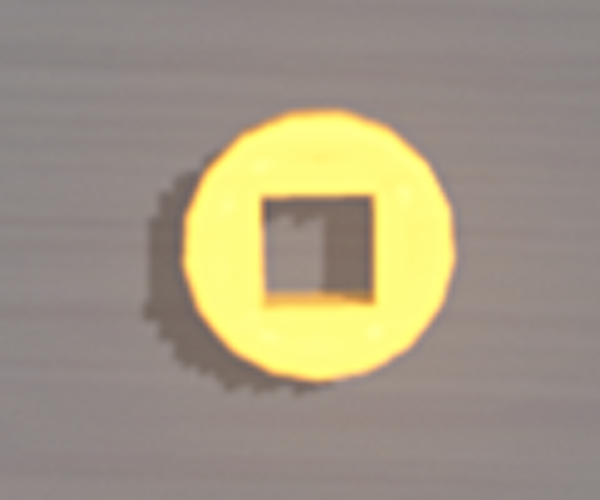

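The bore is square to the picture, with corners at crop (262,197), (374,197), (374,303) and (265,305). The washer is therefore at about 1.5° with its centre at (0.629, 0.2453), and it needs +44.5° to match the shaft.

drive_tool --increments '[[[1, 0, 0.025, 0.3, 0.061], [1, 0, 0.025, 0.6, 0.061], [1, 0, 0.025, 0.85, 0.061], [1, 0, 0.025, 1, 0.061]]]'

```text
time_s: 13.02
tcp_pos: [0.6281, 0.2449, 0.0567]
eef_rot: [180.0, -0.2, 159.5]
contact_force: [-0.3, -0.9, 0.9]
gripper_width: 0.0876
gripper_force: 0.0
```

drive_tool --increments '[[[1, 0, 0, 0.2, 0], [1, 0, 0, 0.35, 0], [1, 0, 0, 0.35, 0]]]'

```text
time_s: 13.4
tcp_pos: [0.6279, 0.2456, 0.0146]
eef_rot: [-180.0, -0.3, 159.5]
contact_force: [0.6, -0.4, -0.5]
gripper_width: 0.0873
gripper_force: 0.0
```

drive_tool --increments '[[[-1, 0, 0, 0, 0], [-1, 0, 0, 0, 0], [-1, 0, 0, 0, 0], [-1, 0, 0, 0, 0], [-1, 0, 0, 0, 0]]]' --squeeze 25

```text
time_s: 14.02
tcp_pos: [0.6286, 0.2462, 0.0159]
eef_rot: [179.9, -0.2, 159.5]
contact_force: [-0.5, 0.5, 2.1]
gripper_width: 0.0463
gripper_force: 25.0
```

```bash
python3 - <<'E'
from h import *
print(tool()[0],r.get_state()["eef_rot"],inc((.488,-.048,.155)))
E
```

```text
[0.62858479 0.24623295 0.01587523] [179.94767263  -0.18778707 159.52739605] (array([ 0.244, -2.706, -1.161]), 0)
```

drive_tool --increments '[[[-1, 0, 0, -0.3, 0], [-1, 0, 0, -0.7, 0], [-1, 0, 0, -1, 0]]]'

```text
time_s: 14.4
tcp_pos: [0.6291, 0.2462, 0.1374]
eef_rot: [179.9, -0.2, 159.5]
contact_force: [-0.0, 0.8, -1.7]
gripper_width: 0.0466
gripper_force: 25.0
```

drive_tool --increments '[[[-1, 0.081, -0.902, -0.25, 0], [-1, 0.081, -0.902, -0.25, 0], [-1, 0.081, -0.902, -0.25, 0]]]'

```text
time_s: 14.78
tcp_pos: [0.5809, 0.1456, 0.1672]
eef_rot: [179.9, -0.2, 159.4]
contact_force: [0.9, 1.3, -2.4]
gripper_width: 0.0463
gripper_force: 25.0
```

drive_tool --increments '[[[-1, 0.081, -0.902, 0, 0], [-1, 0.081, -0.902, 0, 0], [-1, 0.081, -0.902, 0, 0]]]'

```text
time_s: 15.15
tcp_pos: [0.5336, 0.048, 0.1654]
eef_rot: [180.0, -0.2, 159.4]
contact_force: [0.1, 0.0, -0.9]
gripper_width: 0.0467
gripper_force: 25.0
```

drive_tool --increments '[[[-1, 0.081, -0.902, 0, -0.124], [-1, 0.081, -0.902, 0, -0.124], [-1, 0.081, -0.902, 0, -0.124], [-1, 0.081, -0.902, 0, -0.124], [-1, 0.081, -0.902, 0, -0.124]]]'

```text
time_s: 15.78
tcp_pos: [0.4886, -0.0475, 0.1653]
eef_rot: [179.8, -0.1, -155.8]
contact_force: [-0.5, 0.6, -1.1]
gripper_width: 0.0464
gripper_force: 25.0
```

```bash
python3 - <<'E'
from h import *
m=camera_model("wrist");im=capture("wrist");p,R=tool();print(p,r.get_state()["eef_rot"])
u,v=proj(m,(p[0],p[1],p[2])).astype(int);a,b=u-80,max(v-60,0);print(a,b)
np.save("w7",im);import pickle;pickle.dump((m,p,a,b),open("w7.pk","wb"))
save("w7c",cv2.resize(im[b:v+60,a:u+80],None,fx=5,fy=5,interpolation=cv2.INTER_CUBIC))
E
```

```text
[ 0.48852349 -0.04753042  0.16524269] [ 1.79824031e+02 -1.11495524e-01 -1.55855531e+02]
239 200
```

View pics/w7c.png

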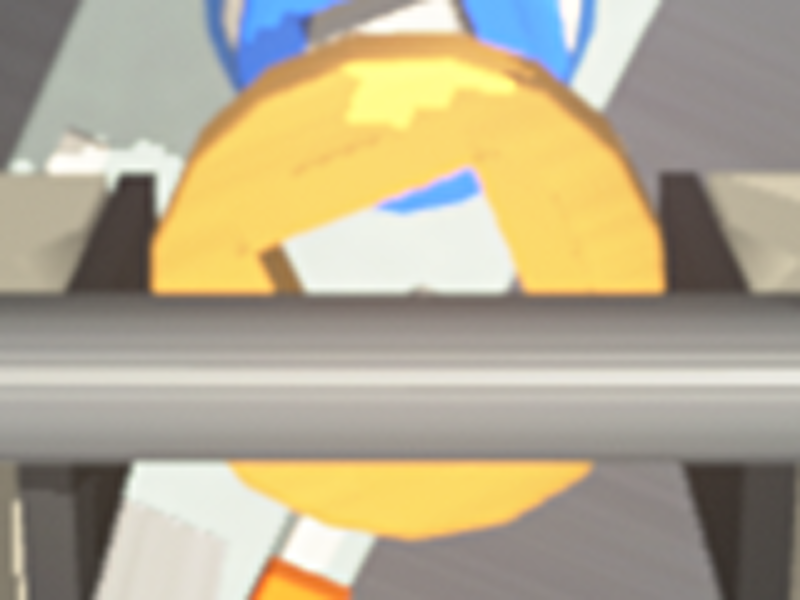

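The washer is held level with bore corners at crop (473,170) and (262,250). I'll compute its centre and angle.

```bash
python3 - <<'E'
from h import *;import pickle
m,p,a,b=pickle.load(open("w7.pk","rb"))
f=lambda c,z:onz(m,((c[0]+.5)/5-.5+a,(c[1]+.5)/5-.5+b),z)
z=p[2]-.0025;A,B,D=f((473,170),z),f((262,250),z),f((520,290),z)
d=(B-A)[:2];e=(D-A)[:2];n=d/np.linalg.norm(d);q=np.array([-n[1],n[0]]);q*=np.sign(q@e)
print(np.linalg.norm(d),np.degrees(np.arctan2(d[1],d[0]))%90,np.degrees(np.arctan2(e[1],e[0]))%90)
c=(A+B)[:2]/2+q*.0105;print("centre",c)
W=np.array([f(x,z)[:2] for x in((150,250),(665,250),(410,540),(413,38))]);print(W)
sh=np.array([.488,-.0482]);t=p.copy();t[:2]+=sh-c;print(inc(t))
E
```

```text
0.020354973819477134 45.991853395124615 44.90324045050351
centre [ 0.48984583 -0.04652188]
[[ 0.49398114 -0.07033477]
 [ 0.47511381 -0.02804611]
 [ 0.51110426 -0.03705196]
 [ 0.4663103  -0.05684755]]
(array([ 0.02 , -0.006,  0.   ]), 0)
```

drive_tool --increments '[[[-1, 0.016, -0.008, 0, 0], [-1, 0.016, -0.008, 0.2, 0], [-1, 0.016, -0.008, 0.37, 0], [-1, 0.016, -0.008, 0.37, 0]]]'

```text
time_s: 16.32
tcp_pos: [0.4855, -0.0498, 0.1198]
eef_rot: [179.8, -0.3, -155.9]
contact_force: [0.1, -0.3, -0.6]
gripper_width: 0.0463
gripper_force: 25.0
```

drive_tool --increments '[[[-1, 0, 0, 0.015, 0], [-1, 0, 0, 0.03, 0], [-1, 0, 0, 0.045, 0], [-1, 0, 0, 0.06, 0], [-1, 0, 0, 0.06, 0]]]'

```text
time_s: 16.95
tcp_pos: [0.4865, -0.0496, 0.1138]
eef_rot: [179.8, -0.1, -155.8]
contact_force: [0.1, -0.3, -1.2]
gripper_width: 0.0465
gripper_force: 25.0
```

drive_tool --increments '[[[-1, 0, 0, 0.015, 0], [-1, 0, 0, 0.03, 0], [-1, 0, 0, 0.045, 0], [-1, 0, 0, 0.045, 0]]]'

```text
time_s: 17.45
tcp_pos: [0.4864, -0.0496, 0.1082]
eef_rot: [179.8, -0.1, -155.8]
contact_force: [-0.4, -0.8, -1.4]
gripper_width: 0.0463
gripper_force: 25.0
```

drive_tool --increments '[[[-1, 0, 0, 0.015, 0], [-1, 0, 0, 0.03, 0], [-1, 0, 0, 0.03, 0]]]'

```text
time_s: 17.82
tcp_pos: [0.4864, -0.0496, 0.1046]
eef_rot: [179.8, -0.1, -155.8]
contact_force: [-0.5, -0.9, -1.5]
gripper_width: 0.0467
gripper_force: 25.0
```

drive_tool --increments '[[[-1, 0, 0, 0.01, 0], [-1, 0, 0, 0.01, 0]]]'

```text
time_s: 18.08
tcp_pos: [0.4867, -0.0496, 0.1038]
eef_rot: [179.8, -0.1, -155.8]
contact_force: [-0.4, -0.1, 1.1]
gripper_width: 0.0466
gripper_force: 25.0
```

drive_tool --increments '[[[-1, 0, 0, 0.008, 0], [-1, 0, 0, 0.008, 0]]]'

```text
time_s: 18.32
tcp_pos: [0.4868, -0.0496, 0.1036]
eef_rot: [179.9, -0.1, -155.8]
contact_force: [-3.0, 1.4, 10.0]
gripper_width: 0.0463
gripper_force: 25.0
```

drive_tool --increments '[[[-1, 0, 0, 0.006, 0], [-1, 0, 0, 0.006, 0]]]'

```text
time_s: 18.58
tcp_pos: [0.4869, -0.0496, 0.1035]
eef_rot: [179.9, -0.0, -155.8]
contact_force: [-5.5, 1.2, 16.8]
gripper_width: 0.0464
gripper_force: 25.0
```

drive_tool --increments '[[[-1, 0, 0, -0.016, 0], [0.4, 0, 0, -0.016, 0], [0.4, 0, 0, -0.016, 0], [0.4, 0, 0, -0.016, 0], [0.4, 0, 0, -0.016, 0]]]'

```text
time_s: 19.2
tcp_pos: [0.4865, -0.0496, 0.1037]
eef_rot: [179.8, -0.1, -155.8]
contact_force: [-0.5, 0.6, -0.1]
gripper_width: 0.0613
gripper_force: 0.0
```

drive_tool --increments '[[[0.4, 0, 0, -0.2, 0], [0.4, 0, 0, -0.5, 0], [0.4, 0, 0, -0.85, 0.071], [0.4, 0, 0, -0.85, 0.071], [0.4, 0, 0, -0.85, 0.071]]]'

```text
time_s: 19.82
tcp_pos: [0.487, -0.0497, 0.2065]
eef_rot: [179.9, -0.1, 178.4]
contact_force: [-0.3, 1.3, -0.1]
gripper_width: 0.0613
gripper_force: 0.0
```

```bash
python3 - <<'E'
from h import *
m=camera_model("wrist");im=capture("wrist");p,R=tool();s=r.get_state();print(p,s["eef_rot"])
u,v=proj(m,(.4875,-.0483,.1)).astype(int)
k=np.zeros_like(im);k[v-60:v+60,u-60:u+60]=im[v-60:v+60,u-60:u+60]
ring(k,m,(13,70,70),(35,255,255),.1)
mt=camera_model("top");it=capture("top")
hsv=cv2.cvtColor(im,cv2.COLOR_RGB2HSV);o=cv2.inRange(hsv,(5,180,120),(16,255,255))
cs=[c for c in cv2.findContours(o,cv2.RETR_EXTERNAL,cv2.CHAIN_APPROX_NONE)[0] if cv2.contourArea(c)>50]
for c in cs: 
    print("orange wrist",cv2.boundingRect(c))
h=np.array([.4875,-.0483]);d=np.array([np.cos(np.radians(-1.4)),np.sin(np.radians(-1.4))])
q=h+d*.156;print("push start",q,inc((*q,.19),178.6))
E
```

```text
[ 0.48682192 -0.04972663  0.2061356 ] [ 1.79869477e+02 -1.35876576e-01  1.78254950e+02]
outer px ((320.508056640625, 201.0), 32.76835250854492) area 3187.0
outer at top plane ((487.0968933105469, -49.047550201416016), 24.290714263916016) bbox [ 0.46302146 -0.07260709] [ 0.510766   -0.02510789]
bore ((488.6085205078125, -48.44774627685547), (21.67082977294922, 21.180225372314453), 43.866432189941406)
push start [ 0.64345343 -0.05211142] (array([-1.306,  0.013,  0.129]), np.float64(-0.0001))
```

The washer's outline measured at z = 0.100 is 48 mm across and centred, so it is home. Next is the keeper, pushed with closed fingers from behind its tab.

drive_tool --increments '[[[-1, -0.65, 0.006, 0, 0], [-1, -0.65, 0.006, 0, 0]]]'

```text
time_s: 20.18
tcp_pos: [0.5673, -0.051, 0.2048]
eef_rot: [179.9, -0.2, 178.7]
contact_force: [-0.4, 0.8, 0.3]
gripper_width: 0.0471
gripper_force: 0.0
```

drive_tool --increments '[[[-1, -0.68, 0.006, 0, 0], [-1, -0.68, 0.006, 0, 0], [-1, -0.68, 0.006, 0, 0], [-1, -0.68, 0.006, 0, 0]]]'

```text
time_s: 20.68
tcp_pos: [0.6455, -0.0523, 0.205]
eef_rot: [179.9, -0.2, 178.6]
contact_force: [-0.6, -0.4, -0.1]
gripper_width: 0.007
gripper_force: 0.0
```

```bash
python3 - <<'E'
from h import *
print(tool()[0],r.get_state()["gripper_width"])
m=camera_model("top");im=capture("top")
hsv=cv2.cvtColor(im,cv2.COLOR_RGB2HSV)
m=camera_model("wrist");im=capture("wrist");hsv=cv2.cvtColor(im,cv2.COLOR_RGB2HSV);o=cv2.inRange(hsv,(5,180,100),(16,255,255))
for c in cv2.findContours(o,cv2.RETR_EXTERNAL,cv2.CHAIN_APPROX_NONE)[0]:
    if cv2.contourArea(c)>60: 
        x,y,w,h=cv2.boundingRect(c);print(x,y,w,h,[onz(m,q,z).round(4)[:2].tolist() for q,z in(((x,y),.105),((x+w,y),.105),((x,y+h),.134),((x+w,y+h),.134))])
E
```

```text
[ 0.6454801  -0.05225943  0.20504456] 0.0070041003942966406
287 163 64 30 [[0.6156, -0.0741], [0.6167, -0.0296], [0.6303, -0.0723], [0.6313, -0.0321]]
```

drive_tool --increments '[[[-1, -0.05, 0, 0, 0], [-1, -0.05, 0, 0.3, 0], [-1, -0.05, 0, 0.55, 0], [-1, -0.05, 0, 0.67, 0], [-1, -0.05, 0, 0.67, 0]]]'

```text
time_s: 21.4
tcp_pos: [0.6519, -0.0523, 0.1245]
eef_rot: [179.9, -0.2, 178.6]
contact_force: [-0.1, -0.4, 0.9]
gripper_width: 0.0007
gripper_force: 0.0
```

drive_tool --increments '[[[-1, 0.05, 0, 0, 0], [-1, 0.1, 0, 0, 0], [-1, 0.15, 0, 0, 0], [-1, 0.2, 0, 0, 0], [-1, 0.2, 0, 0, 0]]]'

```text
time_s: 22.02
tcp_pos: [0.6282, -0.0516, 0.1258]
eef_rot: [179.9, -0.1, 178.6]
contact_force: [1.1, -0.2, 0.1]
gripper_width: 0.0005
gripper_force: 0.7
```

drive_tool --increments '[[[-1, 0.1, 0, 0, 0], [-1, 0.2, 0, 0, 0], [-1, 0.3, 0, 0, 0], [-1, 0.4, 0, 0, 0], [-1, 0.4, 0, 0, 0]]]'

```text
time_s: 22.65
tcp_pos: [0.5781, -0.0505, 0.1249]
eef_rot: [179.9, -0.3, 178.6]
contact_force: [0.3, -0.1, -0.1]
gripper_width: 0.0003
gripper_force: 0.0
```

drive_tool --increments '[[[-1, 0.02, 0, 0, 0], [-1, 0.04, 0, 0, 0], [-1, 0.06, 0, 0, 0], [-1, 0.06, 0, 0, 0]]]'

```text
time_s: 23.15
tcp_pos: [0.5726, -0.0503, 0.1249]
eef_rot: [179.9, -0.2, 178.6]
contact_force: [1.9, -0.8, -0.7]
gripper_width: 0.0003
gripper_force: 0.7
```

drive_tool --increments '[[[-1, 0.02, 0, 0, 0], [-1, 0.035, 0, 0, 0]]]'

```text
time_s: 23.4
tcp_pos: [0.5687, -0.0502, 0.1252]
eef_rot: [179.9, -0.2, 178.6]
contact_force: [3.3, -0.9, -2.4]
gripper_width: 0.0003
gripper_force: 1.6
```

drive_tool --increments '[[[-1, 0.015, 0, 0, 0], [-1, 0.015, 0, 0, 0]]]'

```text
time_s: 23.65
tcp_pos: [0.568, -0.05, 0.1255]
eef_rot: [179.9, -0.0, 178.6]
contact_force: [6.1, -1.1, -3.9]
gripper_width: 0.0005
gripper_force: 3.1
```

```bash
python3 - <<'E'
from h import *
for n in("top","scene"):
    m=camera_model(n);im=capture(n);hsv=cv2.cvtColor(im,cv2.COLOR_RGB2HSV);o=cv2.inRange(hsv,(5,150,100),(18,255,255))
    u,v=proj(m,(.52,-.05,.11)).astype(int)
    for c in cv2.findContours(o,cv2.RETR_EXTERNAL,cv2.CHAIN_APPROX_NONE)[0]:
        x,y,w,h=cv2.boundingRect(c)
        if cv2.contourArea(c)>15 and abs(x-u)<80 and abs(y-v)<80: print(n,x,y,w,h,[onz(m,q,.105).round(4)[:2].tolist() for q in((x,y),(x+w,y+h))])
    print(n,"expected home tips/tab",proj(m,(.4835,-.05,.105)),proj(m,(.551,-.05,.134)),"out",proj(m,(.553,-.05,.105)),proj(m,(.62,-.05,.134)))
E
```

```text
top 340 151 19 29 [[0.5561, -0.0271], [0.4815, -0.0766]]
top expected home tips/tab [348.56814229 179.05897362] [349.3059153  150.58176634] out [348.91714108 152.32641607] [349.64086744 123.88493878]
scene 294 221 13 21 [[0.4964, -0.0562], [0.5694, -0.0085]]
scene expected home tips/tab [297.44991185 218.17512288] [291.03850029 225.7558452 ] out [291.37385797 235.64186635] [284.05512651 245.09882069]
```

drive_tool --increments '[[[-1, 0.015, 0, 0, 0], [-1, 0.015, 0, 0, 0]]]'

```text
time_s: 24.0
tcp_pos: [0.5679, -0.0499, 0.1258]
eef_rot: [179.9, 0.1, 178.6]
contact_force: [12.2, -2.0, -7.4]
gripper_width: 0.0002
gripper_force: 5.8
```

drive_tool --increments '[[[-1, 0.012, 0, 0, 0], [-1, 0.012, 0, 0, 0]]]'

```text
time_s: 24.25
tcp_pos: [0.5678, -0.0498, 0.126]
eef_rot: [179.9, 0.3, 178.7]
contact_force: [16.0, -3.8, -11.7]
gripper_width: 0.0001
gripper_force: 8.2
```

drive_tool --increments '[[[-1, -0.1, 0, 0, 0], [-1, -0.25, 0, 0, 0], [-1, -0.25, 0, 0, 0]]]'

```text
time_s: 24.62
tcp_pos: [0.5938, -0.0509, 0.1247]
eef_rot: [179.9, -0.3, 178.6]
contact_force: [-1.2, -0.2, -0.2]
gripper_width: 0.0004
gripper_force: 0.0
```

drive_tool --increments '[[[-1, 0, 0, -0.4, 0], [-1, 0, 0, -0.8, 0], [-1, 0, 0, -1, 0], [-1, 0, 0, -1, 0]]]'

```text
time_s: 25.12
tcp_pos: [0.5941, -0.0509, 0.2474]
eef_rot: [179.8, -0.0, 178.6]
contact_force: [0.2, 0.1, -0.2]
gripper_width: 0.0007
gripper_force: 0.0
```

```bash
python3 - <<'E'
from h import *
print(tool()[0],r.get_state()["contact_force"])
m=camera_model("wrist");im=capture("wrist");hsv=cv2.cvtColor(im,cv2.COLOR_RGB2HSV);o=cv2.inRange(hsv,(5,180,100),(16,255,255))
for c in cv2.findContours(o,cv2.RETR_EXTERNAL,cv2.CHAIN_APPROX_NONE)[0]:
    if cv2.contourArea(c)>60: x,y,w,h=cv2.boundingRect(c);print("wrist",x,y,w,h,"tips x",onz(m,(x+w/2,y),.107),"tab",onz(m,(x+w/2,y+h),.134))
m=camera_model("scene");im=capture("scene");hsv=cv2.cvtColor(im,cv2.COLOR_RGB2HSV)
m2=camera_model("top");it=capture("top");o=cv2.inRange(cv2.cvtColor(it,cv2.COLOR_RGB2HSV),(5,150,100),(18,255,255))
o[:,:330]=0;o[:,372:]=0;o[:110]=0;o[215:]=0
print("top orange",cv2.boundingRect(o))
E
```

```text
[ 0.59410009 -0.05093846  0.24739326] [ 0.18238884  0.13182944 -0.20502818]
wrist 291 133 55 27 tips x [ 0.54718597 -0.05039597  0.107     ] tab [ 0.56482709 -0.05082454  0.134     ]
top orange (340, 146, 19, 34)
```

```bash
python3 - <<'E'
from h import *
m=camera_model("wrist");im=capture("wrist");hsv=cv2.cvtColor(im,cv2.COLOR_RGB2HSV)
ax=np.array([.4877,-.0483]);
for off in(-.0175,.0175):
    print("prong",off)
    for s in range(-16,84,4):
        P=(ax[0]+s/1000+off*.024,ax[1]+off-s/1000*.024,.108 if s<60 else .134);u,v=proj(m,P).round().astype(int)
        print((s,hsv[v,u].tolist()) if 0<=v<400 else s,end=" ")
    print()
E
```

```text
prong -0.0175
(-16, [45, 9, 235]) (-12, [29, 124, 255]) (-8, [29, 124, 255]) (-4, [27, 143, 255]) (0, [21, 185, 255]) (4, [21, 185, 255]) (8, [21, 188, 255]) (12, [21, 187, 255]) (16, [21, 188, 255]) (20, [21, 188, 255]) (24, [21, 190, 255]) (28, [21, 190, 255]) (32, [21, 190, 255]) (36, [21, 192, 255]) (40, [21, 191, 255]) (44, [21, 191, 255]) (48, [19, 194, 255]) (52, [21, 191, 255]) (56, [21, 191, 255]) (60, [18, 196, 255]) (64, [20, 190, 255]) (68, [17, 196, 255]) (72, [13, 193, 248]) (76, [13, 195, 249]) (80, [28, 20, 183]) 
prong 0.0175
(-16, [47, 10, 236]) (-12, [30, 109, 255]) (-8, [29, 120, 255]) (-4, [29, 132, 255]) (0, [21, 183, 255]) (4, [21, 183, 255]) (8, [21, 183, 255]) (12, [21, 183, 255]) (16, [21, 182, 255]) (20, [21, 184, 255]) (24, [21, 184, 255]) (28, [21, 184, 255]) (32, [21, 186, 255]) (36, [21, 188, 255]) (40, [21, 185, 255]) (44, [20, 186, 255]) (48, [19, 189, 255]) (52, [21, 186, 255]) (56, [21, 186, 255]) (60, [18, 189, 255]) (64, [21, 183, 255]) (68, [17, 188, 255]) (72, [20, 183, 255]) (76, [20, 186, 255]) (80, [39, 11, 238])
```

```bash
python3 -c "
from h import *
print(job.close_job())"
```

```text
the job is handed in; nothing more can be done
None
```

I pressed the spacer and bearing down to a firm stop (26 N), set the washer down on the spacer (17 N), pushed the keeper in to its hard stop (16 N), and handed the job in at about 25 s with the arm clear.

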